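# Load an end plate through the one-way gate of a test lane

## Robot

A 6-joint arm with a two-finger parallel gripper is mounted at the origin on the work surface; the furniture and walls round the work are solid. World frame = base frame: x ahead of the robot, y to its left, z up, the work surface at z = 0. Lengths are in m, angles in rad, forces in N, time in s.
With the tool pointing down it reaches from about 0.325 to 0.775 m from the base axis. Payload 5.5 kg.
Tool frame: the origin (TCP) lies between the finger pads; the fingertips stand 8 mm ahead of it and the grasp point (between the pads) lies 11 mm behind it (tcp_to_tips is the distance from the TCP to the fingertips, in m); z points along the fingers, y is the line along which they close (so a half turn about z gives the same grasp; the last joint's range is limited). The gripper opens to 88 mm and grips with 3 to 60 N. Pads are 20 mm wide; open, the fingers measure 115 mm over their backs; the gripper's body (75 mm by 178 mm) begins 61 mm behind the grasp point.
Start: joints at [1.255, 0.091, 1.231, -0, 1.82, -0.057], TCP at [0.154, 0.58, 0.231] pointing down, gripper open.
Joint ranges: [-2.87, 2.87], [-0.86, 2.18], [0.17, 2.46], [-1.51, 4.65], [0.06, 2.69], [-2.65, 2.65]. Speed limits (rad/s): [2.57, 2.57, 3.01, 3.14, 3.14, 3.14].

## Interface

Orientations are given as a unit quaternion [w, x, y, z].
In Python, from bench import * gives the robot as it stands. Calls block until the motion is done:
- move_to(position, orientation): joint-space move of the TCP to a pose.
- move_l(position, speed=0.15, orientation=None): straight line of the TCP; orientation=None keeps the orientation; speed is the mean speed in m/s.
- movej(angles): joint-space move.
- gripper_open() and close(): open the fingers fully, or close them until they stop; the grip force is fixed at half the most.
- hold(seconds).
- inverse_kinematics(position, orientation): joint angles nearest the present ones, or None.
- state(): the state.
- get_image(name): name is "scene" or "side" or "wrist"; returns a dict with "frame" (384x512x3 uint8, blue, green, red), "depth" (384x512 float32, m along the optical axis (not along the pixel's ray), 0 where there is no reading), "camera_matrix" (3x3 intrinsics, pixels), "view" (4x4, takes a point from world to camera coordinates). Camera axes: x right, y up, looking along -z (the intrinsics and any distortion apply to the point x, -y, -z); pixel columns grow to the right and rows downward; lengths in m; the calibration is good to about 2 mm. A picture is of the moment at which its call begins.
A pose or a line that the arm cannot do raises IKError and nothing moves.
- job_done(): hands the job in; it is judged then, once.
The state is a dict: "time": time; "joint_pos": joint angles; "dq": joint speeds; "joint_torque": joint torques, N m; "ee_pos": TCP position; "ee_rot": TCP orientation; "ft_force": force on the tool from outside, world axes, zero at the start; "moment": the same for the moment, N m; "finger_gap": finger opening in m; "finger_force": force on a finger pad.
Only numpy, scipy, OpenCV 4.12 (cv2) and the standard library are available. Lean on these libraries where they do the work, as an engineer would, in place of code of your own. Each camera call takes 0.05 s, during which the arm holds its last target. There are 200 camera calls.

## Task

Put the aluminium end plate into the lane of the loading station by pushing it through the swing gate, lying flat and with its brass port at the trailing end. Press it fully home for a moment against the end stop, with about 10 N more than it takes to slide it, so that the stop's spring pin is pushed in and stays in; then take the gripper out so that the gate falls shut behind the plate, and leave the other things on the bench alone.

Things in the scene. Friction and masses are not known exactly. Their poses are not given: they have to be found in the camera images.
- plate: Loose aluminium end plate, 68 x 90 x 12 mm (its x, y, z), 0.13 to 0.25 kg, with an upright brass port nearer its -y end. Origin: centre of its underside. Starts flat on the bench right of the station. Lift it by the port, push it at its 68 mm end face. To go in port last, its +y axis points along the station's +x axis.
- port (a point): Middle of the top of the plate's brass port: round, 12 mm diameter, standing from 12 to 28 mm above the plate's underside, 14 mm from the plate's middle toward its -y end.
- station: Fixed loading station, position and yaw vary: bare metal base 10 mm thick carrying a lane along its +x axis. Origin below the middle of the shut gate, 6 mm above the bench, z up. In this frame, mm: base x -125 to 250, y -62 to 62; its top z 4 (10 above the bench) is the lane floor. Past the gate side walls (inner faces y +-56, top z 36), open above. Plate home: its rear face between x 94 and 114.
- apron (a point): On the lane floor before the gate, station x -70, y 0: a plate centred here lies on the open apron (x -125 to -40) with its front in the mouth. The mouth's low rails (6 high) narrow from about y +-50 at x -40 to y +-36 at x -12; from there a lane 72 mm wide runs on through the gate.
- shoe (a point): Middle of the face of a dark sprung shoe on the lane's -y side (station x 147, y -28, z 10). With a sloped lead-in from x 112 it presses on the plate's side with about 3 to 5 N, drags on it with a few N (up to about 8 N) and holds it by friction against the 14 mm high guide oppopoint, where it is left.
- gate_hinge (a point): Foot of the gate's upright hinge pin, station x 0, y 48, z 12 in the station frame. The leaf is a 3 mm steel sheet, 88 mm long; shut, it spans the lane from here to y -40, 8 to 37 mm above the lane floor, resting on a post (10 mm thick, 40 high) at x -7, y -43.
- gate (a joint): Gate angle, rad: 0 shut, at most 1.6 open. The leaf swings only inward (to +x, its free end going round toward the +y wall); a light spring (0.01 to 0.02 N m) shuts it. It needs the sweep clear to shut: plate and fingers out of the lane or farther in than station x 88.
- end_stop: Dark block at the lane's far end, 50 wide, 34 high; origin at the foot of its front face (station x 218, y 0, z 4). From it a steel stop rod (15 mm diameter, axis 8.5 mm above the floor) stands out 14 to 34 mm toward the gate: its setting differs each time and is not measured. The plate's front must bear on the rod's end; more than 20 N there is too much.
- stop_pin (a joint): How far the brass spring pin in the rod's end (6 mm diameter, 4 mm proud, spring 0.2 to 1 N) is pressed in, in m: 0 free, 0.004 flush with the plate fully home against the rod.
- beaker: Bystander: glass beaker, 55 mm diameter, 70 high; origin under its centre.
- vial_1: Bystander: vial with blue cap, 21 mm diameter, 51 high; origin under its centre.
- vial_2: Bystander: vial with white cap, 21 mm diameter, 51 high; origin under its centre.
Not all that is in view belongs to the job. Several things look just like the plate: the one meant starts farthest from the robot's base.

How it is judged:
On the way, in this order (a step that is already met when the one before it is completed fails the run):
1. the plate lies flat on the lane floor in the gateway, holding the gate open (value of joint gate above 0.6 rad and x of plate in the frame of station between -0.035 and 0.06 m and z of plate in the frame of station below 0.009 m and angle between plate's own z axis and vertical below 0.1 rad), for 0.1 s.
2. the plate is pressed home against the end stop with more than 4 N (and at most 20 N) (contact force between plate and end_stop above 4 N and x of plate in the frame of station above 0.134 m), for 0.1 s.
At the end, for the whole second after the job is handed in: The plate lies flat and still on the lane floor, wholly beyond the gate with its port at the trailing end, the stop's spring pin is pressed in by at least 2.5 of its 4 mm, and the gate is shut (within 0.08 rad) (value of joint stop_pin above 0.0025 m and value of joint gate below 0.08 rad and x of plate in the frame of station above 0.134 m and x of port in the frame of station below 0.149 m and z of plate in the frame of station below 0.008 m and angle between plate's own z axis and vertical below 0.06 rad and linear speed of plate below 0.01 m/s); the robot touches nothing.
It fails at once if the plate is pressed against the end stop with more than 20 N (contact force between plate and end_stop above 20 N).
It fails at once if a bystander (beaker, vial) is moved by more than 20 mm (distance of any of beaker, vial_1, vial_2 from where it was at the start of the episode above 0.02 m).
It also fails if it takes over 64 s, if anything falls off the work surface, if the arm or the gripper's body presses on something with over 40 N, if the wrist force passes 120 N, or if a joint passes its speed limit or range.

## Working session

There is one attempt and no reset: what is moved stays moved. The work goes in short steps, each a Python script; the robot and the scene stay as the last script left them, time stands still between calls to the robot, and variables do not carry over. Pictures are saved under pics/ and viewed, at most 10 in all, crops included, and the job is handed in when it is done.

```bash
ls; mkdir -p pics
cat > h.py <<'E'
from bench import *
import numpy as np, cv2
def world(im,u,v,d=None):
    K=im["camera_matrix"];V=np.array(im["view"])
    if d is None: d=im["depth"][int(round(v)),int(round(u))]
    p=np.array([(u-K[0][2])/K[0][0]*d,-(v-K[1][2])/K[1][1]*d,-d,1])
    return (np.linalg.inv(V)@p)[:3]
def cloud(im):
    K=im["camera_matrix"];V=np.array(im["view"]);d=im["depth"]
    v,u=np.mgrid[:d.shape[0],:d.shape[1]]
    P=np.stack([(u-K[0][2])/K[0][0]*d,-(v-K[1][2])/K[1][1]*d,-d,np.ones_like(d)],-1)
    P=(P@np.linalg.inv(V).T)[...,:3]; P[d<=0]=np.nan
    return P
E
python3 - <<'E'
from h import *
import pickle
for n in ("scene","side"):
    im=get_image(n);pickle.dump(im,open(n+".pkl","wb"))
    cv2.imwrite(f"pics/{n}.png",cv2.resize(im["frame"],(800,600),interpolation=cv2.INTER_CUBIC))
    print(n,np.linalg.inv(np.array(im["view"])).round(3))
print(state())
E
```

```text
pics
scene [[ 0.867  0.244 -0.434 -0.211]
 [-0.498  0.461 -0.735 -1.208]
 [ 0.02   0.853  0.521  0.857]
 [ 0.     0.     0.     1.   ]]
side [[ 0.896  0.204 -0.395 -0.14 ]
 [-0.444  0.419 -0.792 -1.225]
 [ 0.004  0.885  0.466  0.725]
 [ 0.     0.     0.     1.   ]]
{'time': 0.1, 'joint_pos': array([ 1.25532454e+00,  9.17710343e-02,  1.23177792e+00, -2.28392428e-05,
        1.81980516e+00, -5.67013190e-02]), 'dq': array([ 0.00103772, -0.00283058, -0.00258225,  0.00152048,  0.00110505,
        0.00061904]), 'joint_torque': array([ 1.45258742e-03, -4.47856057e+01, -4.07571495e+01,  6.99227164e-02,
        2.83782638e-02, -8.82116592e-05]), 'ee_pos': array([0.15346415, 0.5797726 , 0.22962042]), 'ee_rot': array([-1.52069554e-04,  1.29027269e-01,  9.91640655e-01, -8.67575965e-04]), 'ft_force': array([ 0.11938356, -0.02205787, -0.67041312]), 'moment': array([-0.01244781, -0.05281541, -0.02164806]), 'finger_force': 0.0, 'finger_gap': 0.08793513685444833}
```

View pics/scene.png

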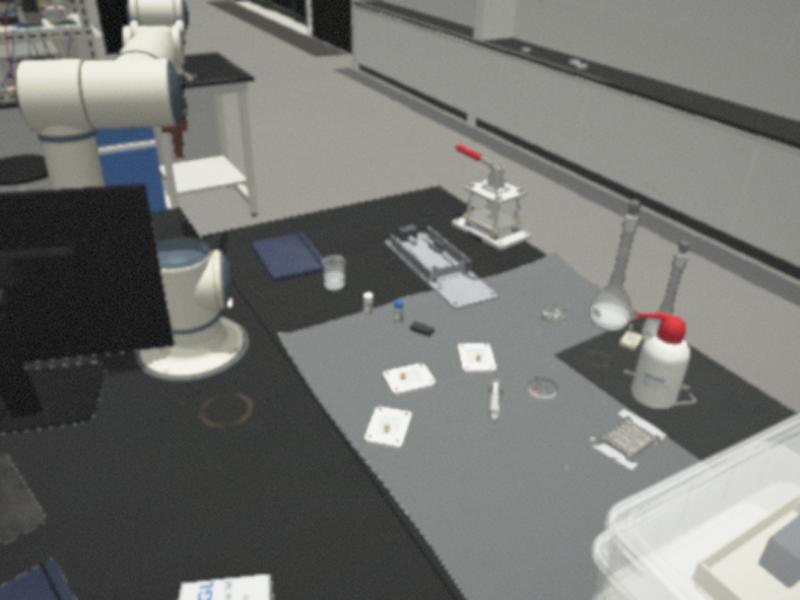

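View pics/side.png

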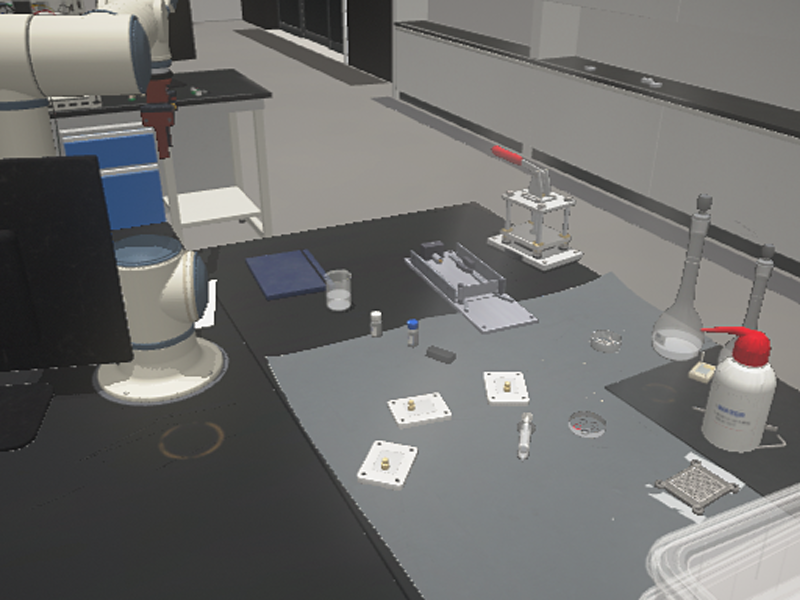

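Three look-alike plates in side.png (800×600): A at (506,387), B at (419,408) and C at (388,463). The station runs from (490,310) at the apron to (430,250) at the stop. Vials are at (376,322) and (413,332), the beaker at (339,290). I'll measure these next.

Run:
```python
from h import *
import pickle
im=pickle.load(open("side.pkl","rb"))
for n,u,v in [("A",495,392),("Aport",507,383),("B",436,406),("Bport",411,404),("C",375,470),("Cport",385,461),("base",160,385),("apron",490,310),("vialw",376,316),("vialb",413,325),("beaker",339,300),("black",440,354),("tube",525,437),("dish",588,424),("stop",430,246)]:
    p=world(im,u*.64,v*.64);print(n,p.round(3),np.hypot(*p[:2]).round(3))
P=cloud(im)
def crop(u0,v0,u1,v1,name):
    c=im["frame"][v0:v1,u0:u1];s=min(800/c.shape[1],600/c.shape[0]);cv2.imwrite(name,cv2.resize(c,None,fx=s,fy=s,interpolation=cv2.INTER_CUBIC));print(s)
crop(255,150,350,215,"pics/stn.png")
crop(225,225,345,315,"pics/plates.png")
```

```text
A [ 0.48  -0.342  0.011] 0.589
Aport [ 0.495 -0.352  0.03 ] 0.607
B [ 0.371 -0.336  0.013] 0.5
Bport [ 0.331 -0.326  0.022] 0.464
C [ 0.215 -0.439  0.014] 0.488
Cport [ 0.229 -0.442  0.027] 0.498
base [-0.017 -0.081  0.014] 0.083
apron [ 0.631 -0.088  0.011] 0.637
vialw [ 0.385 -0.075  0.048] 0.392
vialb [ 0.43  -0.139  0.05 ] 0.452
beaker [0.365 0.059 0.025] 0.37
black [ 0.452 -0.203  0.017] 0.495
tube [ 0.443 -0.48   0.024] 0.653
dish [ 0.574 -0.469 -0.001] 0.741
stop [0.642 0.188 0.042] 0.669
8.421052631578947
6.666666666666667
```

View pics/stn.png

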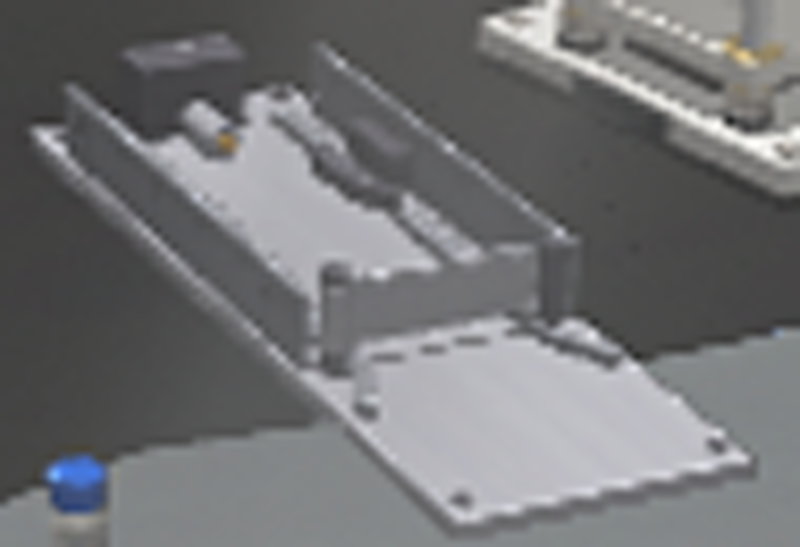

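View pics/plates.png

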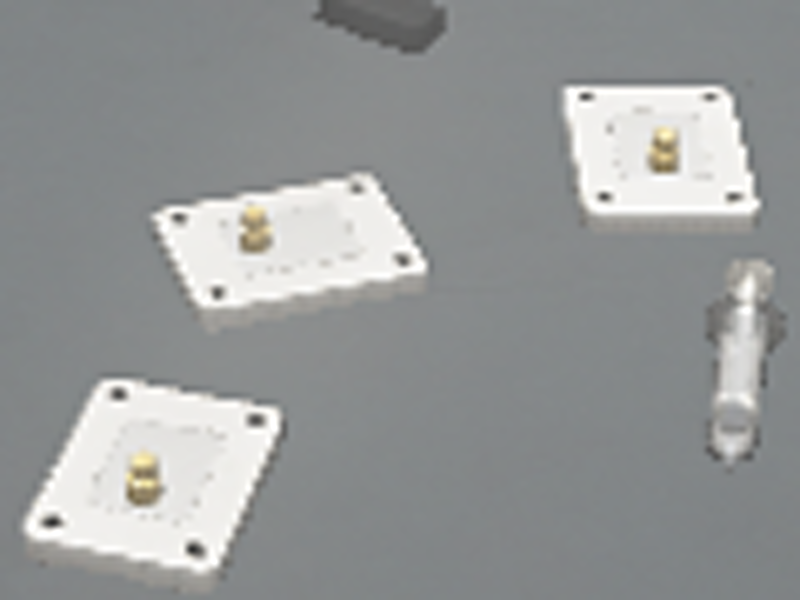

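The candidates are A (506,387), B (419,408) and C (388,463) in side.png. A's port is at radius 0.607 m, against 0.46 for B and 0.50 for C, so A is the plate meant. In the crop A's port base, at (665,167), lies toward the near edge. The station crop shows apron corners (455,528) and (755,462), the hinge at the left (335,310), and the stop rod with its brass pin at (215,130).

```bash
cat >> h.py <<'E'
def onplane(im,u,v,z):
    a=world(im,u,v,1.0);o=np.linalg.inv(np.array(im["view"]))[:3,3]
    return o+(a-o)*(z-o[2])/(a[2]-o[2])
def q_down(yaw): # tool z down, tool y axis along world angle yaw
    from scipy.spatial.transform import Rotation as R
    y=np.array([np.cos(yaw),np.sin(yaw),0]);z=np.array([0,0,-1.]);x=np.cross(y,z)
    q=R.from_matrix(np.stack([x,y,z],1)).as_quat();return q[[3,0,1,2]]
E
python3 - <<'E'
from h import *
import pickle
im=pickle.load(open("side.pkl","rb"))
s=800/120
C=[onplane(im,225+(u+.5)/s-.5,225+(v+.5)/s-.5,.012) for u,v in [(563,87),(728,87),(757,212),(588,214)]]
C=np.array(C);print(C.round(4));print([np.linalg.norm(C[i]-C[i-1]).round(4) for i in range(4)],C.mean(0))
p=onplane(im,225+665/s,225+130/s,.028);print("port",p)
s=800/95
S=np.array([onplane(im,255+(u+.5)/s-.5,150+(v+.5)/s-.5,.010) for u,v in [(453,520),(757,460),(32,132)]]);print(S.round(4))
print(np.linalg.norm(S[1]-S[0]),np.linalg.norm(S[2]-S[0]))
print("press",world(im,537*.64,250*.64),world(im,540*.64,200*.64),"bottle",world(im,750*.64,345*.64),"flask",world(im,690*.64,270*.64),world(im,703*.64,203*.64))
print("yaw px",np.degrees(np.arctan2(*(S[2]-S[0])[[1,0]])),np.degrees(np.arctan2(*(S[1]-S[0])[[1,0]])))
# initial tool yaw & wrist cam
w=get_image("wrist");from scipy.spatial.transform import Rotation as R
st=state();q=st["ee_rot"];T=R.from_quat(np.r_[q[1:],q[0]]).as_matrix()
M=np.linalg.inv(np.array(w["view"]));print("cam in tool",T.T@(M[:3,3]-st["ee_pos"]),(T.T@M[:3,:3]).round(2),w["camera_matrix"])
E
```

```text
[[ 0.4945 -0.2796  0.012 ]
 [ 0.555  -0.3091  0.012 ]
 [ 0.5139 -0.3884  0.012 ]
 [ 0.455  -0.3611  0.012 ]]
[np.float64(0.0906), np.float64(0.0672), np.float64(0.0894), np.float64(0.0649)] [ 0.50459073 -0.33454787  0.012     ]
port [ 0.49929695 -0.34708139  0.028     ]
[[ 0.5724 -0.1509  0.01  ]
 [ 0.6958 -0.1612  0.01  ]
 [ 0.5904  0.2175  0.01  ]]
0.12384337228496256 0.3688196751019543
press [0.85369999 0.06910804 0.0384766 ] [0.87441194 0.10246417 0.14361391] bottle [ 0.72915265 -0.60283327  0.17477197] flask [ 0.84907674 -0.36880868  0.1711226 ] [ 0.84685993 -0.37010378  0.29390863]
yaw px 87.19908404389726 -4.776887388618017
cam in tool [ 0.07495008 -0.00058373 -0.15357277] [[ 0.    0.96  0.28]
 [ 1.    0.   -0.  ]
 [-0.    0.28 -0.96]] [[270.9755211    0.         255.38284685]
 [  0.         270.9755211  191.80594876]
 [  0.           0.           1.        ]]
```

Plate A checks out: its sides measure 67×90 mm, its centre is about (0.505,−0.335), and its port lies 14 mm toward the near end. The apron width comes out at 124 mm and the base at about 370 mm. Next I'll take wrist looks over the station and over the plate.

Run:
```python
from h import *
import pickle
move_to([0.64,0.03,0.25],q_down(np.radians(86.5)));hold(.2)
s=get_image("wrist");pickle.dump(s,open("ws.pkl","wb"));print(state()["time"])
move_to([0.50,-0.345,0.20],q_down(np.radians(63)));hold(.2)
p=get_image("wrist");pickle.dump(p,open("wp.pkl","wb"));print(state()["time"],state()["joint_pos"])
cv2.imwrite("pics/ws.png",cv2.resize(s["frame"],(800,600),interpolation=cv2.INTER_CUBIC))
cv2.imwrite("pics/wp.png",cv2.resize(p["frame"],(800,600),interpolation=cv2.INTER_CUBIC))
```

```text
3.0
4.7417 [-6.58507131e-01  1.07203171e-01  1.26745431e+00  8.92913516e-05
  1.76675242e+00 -1.75947336e+00]
```

View pics/ws.png

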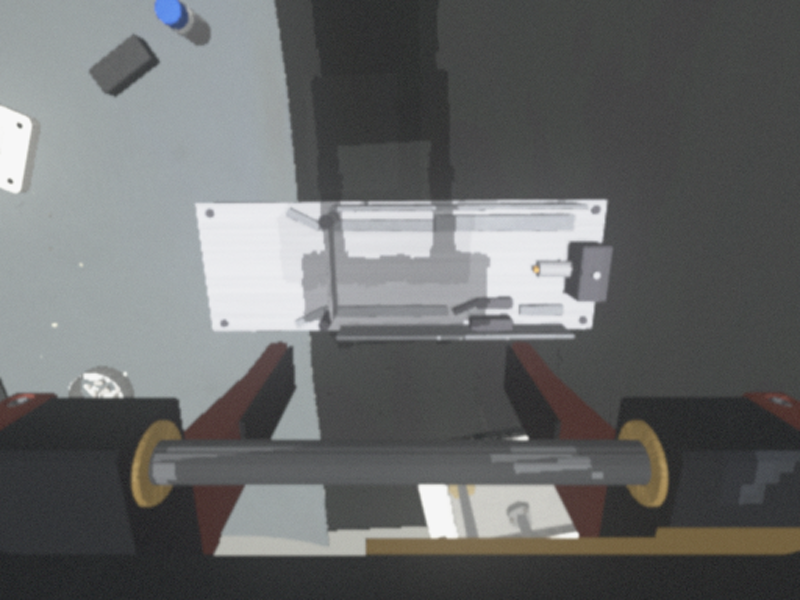

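View pics/wp.png

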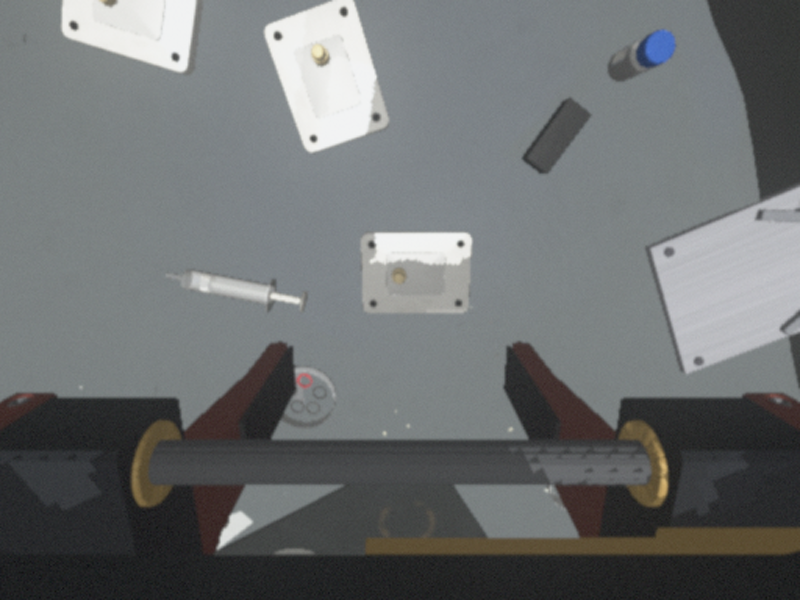

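ws.png shows the station from above: base corners (196,204), (214,331), (607,200) and (592,329), the shut gate at x≈332, and the rod tip with its pin at (533,269). wp.png shows plate A with corners (361,233), (471,233), (471,313) and (362,312), and its port at (399,274), toward the left (−y) end.

Run:
```python
from h import *
import pickle
s=pickle.load(open("ws.pkl","rb"));p=pickle.load(open("wp.pkl","rb"));k=.64
O=lambda im,u,v,z:onplane(im,(u+.5)*k-.5,(v+.5)*k-.5,z)
C=np.array([O(p,*a,.012) for a in [(361,233),(471.5,233),(471,313),(362,312)]])
print("plate",C.round(4).tolist(),C.mean(0).round(4),[np.linalg.norm(C[i]-C[i-1]).round(4) for i in range(4)])
yd=C[1]+C[2]-C[0]-C[3];print("plate yaw",np.degrees(np.arctan2(yd[1],yd[0])),"port",O(p,399,274,.028),"depth z",world(p,430*k,240*k),world(p,399*k,273*k))
S=np.array([O(s,*a,.010) for a in [(196,204),(214,331),(607,200),(592,329)]]);print("stn",S.round(4).tolist())
print([np.linalg.norm(S[a]-S[b]).round(4) for a,b in[(0,1),(2,3),(0,2),(1,3)]])
xd=S[2]+S[3]-S[0]-S[1];yw=np.arctan2(xd[1],xd[0]);ex=np.array([np.cos(yw),np.sin(yw),0]);ey=np.array([-ex[1],ex[0],0])
o=S.mean(0)-.0625*ex;o[2]=.006
print("stn yaw",np.degrees(yw),"o",o)
T=lambda w:np.round([(w-o)@ex,(w-o)@ey,w[2]-.006],4)
print("rod tip",T(O(s,541,268,.0255)),"hinge~",T(O(s,332,222,.045)),"pin",T(O(s,533,269,.0185)),"stop blk",T(O(s,569,243,.044)),"floor z",world(s,250*k,260*k))
im=pickle.load(open("side.pkl","rb"));c=800/95
for u,v in [(453,520),(757,460),(32,132)]: print("side corner",T(onplane(im,255+(u+.5)/c-.5,150+(v+.5)/c-.5,.010)))
```

```text
plate [[0.4575, -0.357, 0.012], [0.4976, -0.2778, 0.012], [0.5591, -0.3059, 0.012], [0.5165, -0.3878, 0.012]] [ 0.5077 -0.3321  0.012 ] [np.float64(0.0666), np.float64(0.0888), np.float64(0.0675), np.float64(0.0924)]
plate yaw 62.80930462189086 port [ 0.49815538 -0.34338039  0.028     ] depth z [ 0.48809941 -0.30986275  0.01092907] [ 0.49768065 -0.34289157  0.02830293]
stn [[0.5761, -0.1509, 0.01], [0.6986, -0.1567, 0.01], [0.595, 0.2215, 0.01], [0.719, 0.216, 0.01]]
[np.float64(0.1226), np.float64(0.1241), np.float64(0.3729), np.float64(0.3733)]
stn yaw 86.97705016043305 o [ 0.64388495 -0.02993285  0.006     ]
rod tip [0.1888 0.0029 0.0195] hinge~ [0.0038 0.0476 0.039 ] pin [0.1838 0.0006 0.0125] stop blk [0.2045 0.0283 0.038 ] floor z [ 0.6305825  -0.11007574  0.00937237]
side corner [-0.1246  0.065   0.004 ]
side corner [-0.1284 -0.0588  0.004 ]
side corner [0.2442 0.0665 0.004 ]
```

```bash
cat >> h.py <<'E'
YAW=np.radians(87.0);o=np.array([.6435,-.030,.006]);ex=np.array([np.cos(YAW),np.sin(YAW),0]);ey=np.array([-ex[1],ex[0],0])
def W(x,y,z): return o+x*ex+y*ey+np.array([0,0,z])   # station->world
def T(w): w=np.asarray(w)-o; return np.array([w@ex,w@ey,w[2]])
E
python3 - <<'E'
from h import *
g=[.498,-.344]
move_l(g+[.06],.2); f0=state()["ft_force"]
move_l(g+[.0225],.08); print("down",state()["ft_force"]-f0,state()["ee_pos"])
close(); s=state(); print("gap",s["finger_gap"],s["finger_force"],s["ft_force"]-f0)
move_l(g+[.10],.15); hold(.2); s=state(); print("lift",s["finger_gap"],s["ft_force"]-f0,s["moment"],s["time"])
t=W(-.089,0,0); move_to([t[0],t[1],.10],q_down(YAW)); hold(.2)
f0=state()["ft_force"]
move_l([t[0],t[1],.038],.12); hold(.2); print(state()["ft_force"]-f0)
im=get_image("wrist");side=get_image("side")
cv2.imwrite("pics/carry.png",np.hstack([im["frame"][60:300,130:430],cv2.resize(side["frame"][130:250,250:400],(300,240))]))
print(T(state()["ee_pos"]),state()["time"])
E
```

```text
down [ 0.5625903  -1.16441699 -0.57421791] [ 0.49767285 -0.34375691  0.02159556]
gap 0.011103079969381518 30.00001072883606 [ 0.89279003  0.15399793 -0.90549604]
lift 0.010943410151329878 [-0.11848941  0.53524226 -3.33180281] [-0.03904034  0.07180339 -0.02406461] 8.2417
[-0.14809608  0.29570681  0.74902701]
[-0.08906891 -0.0004802   0.03302682] 10.4417
```

View pics/carry.png

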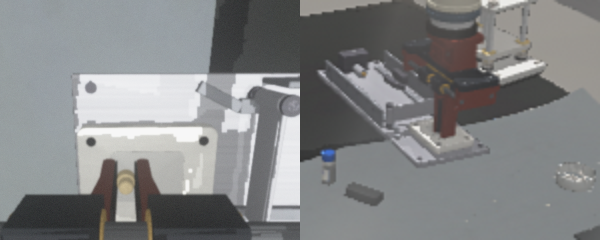

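The plate is held flat above the apron, square to the lane, with its front toward the gate. The port is between the fingers at (125,182). Next: lower to contact, release, turn to the pushing pose behind the plate.

Run:
```python
from h import *
t=W(-.089,0,0);f0=state()["ft_force"]
for z in np.arange(.036,.0295,-.001):
    move_l([t[0],t[1],z],.03); d=(state()["ft_force"]-f0)[2]
    if d>2.0: break
print("z",z,state()["ee_pos"][2],d)
gripper_open(); hold(.2); print(state()["ft_force"]-f0)
move_l([t[0],t[1],.13],.2)
b=W(-.165,0,0); move_to([b[0],b[1],.13],q_down(YAW-np.pi/2)); close(); hold(.2)
im=get_image("wrist");import pickle;pickle.dump(im,open("w3.pkl","wb"))
cv2.imwrite("pics/placed.png",cv2.resize(im["frame"],(800,600),interpolation=cv2.INTER_CUBIC))
print(T(state()["ee_pos"]),state()["joint_pos"],state()["time"],state()["finger_gap"])
```

```text
z 0.031999999999999994 0.03250974903139314 2.546049707819044
[-0.23403675  0.15983105  2.15842572]
[-1.65003582e-01  3.24136671e-06  1.24003017e-01] [-3.48907671e-01  2.66609035e-01  1.21237896e+00 -1.11069780e-06
  1.66260480e+00 -2.96549426e-01] 16.675 0.000615486623981939
```

View pics/placed.png

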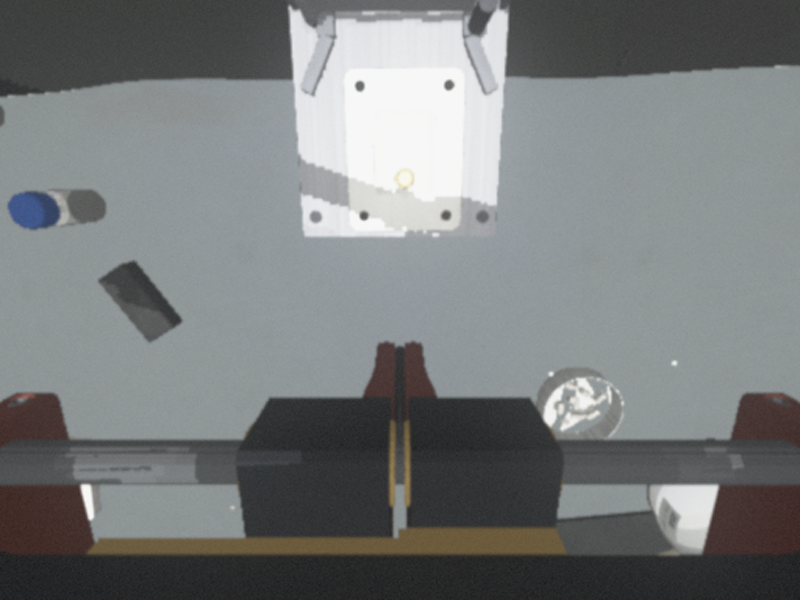

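The plate lies flat and square on the apron, about 3 mm toward station −y: its rear edge is centred at pixel 405, against 400 for the lane. The port at (404,178) is trailing, and the fingers are lined up at column 400. Now I'll push in segments, watching the force.

Run:
```python
from h import *
Z=.0155
def P(x): return W(x,-.001,Z)
move_l(W(-.155,-.001,Z+.03),.2);move_l(P(-.155),.1);hold(.2)
f0=state()["ft_force"];np.save("f0.npy",f0);print(T(state()["ee_pos"]))
for x in [-.14,-.125,-.11,-.095,-.08,-.065,-.05,-.035,-.02,-.005,.01,.025]:
    move_l(P(x),.06); s=state(); f=s["ft_force"]-f0
    print(x,T(s["ee_pos"]).round(4),"along %.1f lat %.1f z %.1f"%(f@ex,f@ey,f[2]),round(s["time"],2))
    if abs(f@ex)>14: break
im=get_image("wrist");im2=get_image("side")
a=cv2.resize(im["frame"][:260,100:420],(400,325));b=cv2.resize(im2["frame"][130:240,240:375],(400,325))
cv2.imwrite("pics/push.png",np.hstack([a,b]))
```

```text
[-0.15517623 -0.00149883  0.01648878]
-0.14 [-0.1394 -0.0011  0.0156] along -1.1 lat 0.6 z -0.6 18.27
-0.125 [-0.1244 -0.001   0.0155] along -2.1 lat 0.8 z -1.3 18.67
-0.11 [-0.1092 -0.0011  0.0155] along -1.5 lat 1.1 z 0.3 19.07
-0.095 [-0.0942 -0.001   0.0155] along -2.6 lat 1.4 z -0.9 19.47
-0.08 [-0.0792 -0.001   0.0155] along -1.8 lat 0.4 z -0.7 19.87
-0.065 [-0.0641 -0.0011  0.0154] along -2.4 lat 1.5 z -1.2 20.27
-0.05 [-0.0501 -0.0007  0.0154] along -4.6 lat 2.7 z 0.4 20.67
-0.035 [-0.0344 -0.0014  0.0155] along -2.4 lat 0.2 z -0.5 21.07
-0.02 [-0.0191 -0.0011  0.0155] along -1.9 lat 1.1 z 0.4 21.47
-0.005 [-0.0043 -0.001   0.0155] along -2.1 lat 0.6 z 0.1 21.87
0.01 [ 0.0107 -0.001   0.0155] along -1.3 lat 0.7 z -0.2 22.27
0.025 [ 0.0257 -0.0009  0.0154] along -1.2 lat 1.2 z -0.8 22.67
```

View pics/push.png

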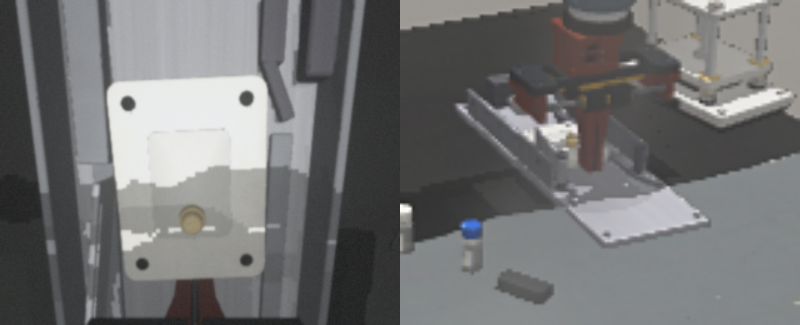

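The plate is through the gateway. The leaf lies along the +y side at (95,240), and the plate's front is nearing the shoe at (280,95); push forces are low. I'll go on in fine steps to the stop.

Run:
```python
from h import *
Z=.0155;f0=np.load("f0.npy")
def P(x): return W(x,-.001,Z)
def F(n=1):
    r=[]
    for _ in range(n): hold(.01); r.append((state()["ft_force"]-f0)@ex)
    return -np.mean(r)
log=[]
for x in np.arange(.035,.0751,.005):
    move_l(P(x),.04); f=F(3); log.append((round(x,4),round(f,1)))
    if f>16: break
print(log);log=[]
base=f; hist=[f]
while x<.115:
    x+=.0004; move_l(P(x),.02); f=F(2); hist.append(f); log.append((round(x*1e3,1),round(f,1)))
    base=np.median(hist[:-3][-15:]) if len(hist)>6 else base
    if f>base+6 or state()["time"]>45: break
print(log,base,T(state()["ee_pos"]),state()["time"])
```

```text
[(np.float64(0.035), np.float64(9.3)), (np.float64(0.04), np.float64(6.2)), (np.float64(0.045), np.float64(6.4)), (np.float64(0.05), np.float64(5.8)), (np.float64(0.055), np.float64(5.6)), (np.float64(0.06), np.float64(5.7)), (np.float64(0.065), np.float64(5.4)), (np.float64(0.07), np.float64(5.6)), (np.float64(0.075), np.float64(5.8))]
[(np.float64(75.4), np.float64(6.6)), (np.float64(75.8), np.float64(7.2)), (np.float64(76.2), np.float64(7.9)), (np.float64(76.6), np.float64(7.7)), (np.float64(77.0), np.float64(7.4)), (np.float64(77.4), np.float64(6.8)), (np.float64(77.8), np.float64(8.2)), (np.float64(78.2), np.float64(7.7)), (np.float64(78.6), np.float64(7.9)), (np.float64(79.0), np.float64(7.7)), (np.float64(79.4), np.float64(6.9)), (np.float64(79.8), np.float64(7.6)), (np.float64(80.2), np.float64(7.6)), (np.float64(80.6), np.float64(7.4)), (np.float64(81.0), np.float64(7.4)), (np.float64(81.4), np.float64(7.7)), (np.float64(81.8), np.float64(7.9)), (np.float64(82.2), np.float64(8.2)), (np.float64(82.6), np.float64(7.6)), (np.float64(83.0), np.float64(7.7)), (np.float64(83.4), np.float64(7.3)), (np.float64(83.8), np.float64(7.7)), (np.float64(84.2), np.float64(8.1)), (np.float64(84.6), np.float64(8.2)), (np.float64(85.0), np.float64(8.0)), (np.float64(85.4), np.float64(8.2)), (np.float64(85.8), np.float64(8.0)), (np.float64(86.2), np.float64(8.0)), (np.float64(86.6), np.float64(8.6)), (np.float64(87.0), np.float64(8.9)), (np.float64(87.4), np.float64(8.3)), (np.float64(87.8), np.float64(8.5)), (np.float64(88.2), np.float64(9.6)), (np.float64(88.6), np.float64(11.3)), (np.float64(89.0), np.float64(11.1)), (np.float64(89.4), np.float64(12.5)), (np.float64(89.8), np.float64(13.6)), (np.float64(90.2), np.float64(14.1)), (np.float64(90.6), np.float64(15.7))] 8.321489434623272 [ 0.08708157 -0.00065412  0.01551998] 35.9917
```

Run:
```python
from h import *
import pickle
Z=.0155;f0=np.load("f0.npy")
def F(n=4):
    r=[]
    for _ in range(n): hold(.01); r.append((state()["ft_force"]-f0)@ex)
    return -np.mean(r)
x=.0906;f=F()
while f<17.3 and x<.0935:
    x+=.0003; move_l(W(x,-.001,Z),.02); f=F(); print(round(x,4),round(f,1),T(state()["ee_pos"])[0].round(4))
hold(.3);print("held",F())
move_l(W(.078,-.001,Z),.03);print("back",F(),T(state()["ee_pos"]))
move_l(W(.078,-.001,.15),.15);hold(.8)
im=get_image("wrist");im2=get_image("side");pickle.dump((im,im2),open("fin.pkl","wb"))
a=cv2.resize(im["frame"][:300,80:440],(440,367));b=cv2.resize(im2["frame"][130:230,250:347],(356,367),interpolation=cv2.INTER_CUBIC)
cv2.imwrite("pics/fin.png",np.hstack([a,b]));print(state()["time"])
```

```text
0.0909 16.4 0.0871
0.0912 16.9 0.0871
0.0915 18.1 0.0871
held 17.94980030589437
back 2.1168359156042422 [ 0.07846307 -0.00105985  0.01552622]
39.7917
```

View pics/fin.png

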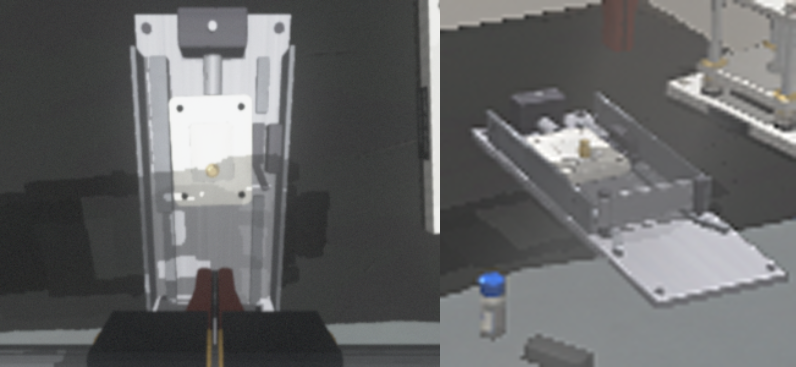

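The plate is flat against the rod end at (212,95), with its port trailing at (212,170) and no gap for the pin. The gate leaf spans the lane shut, in both the wrist view and the side view, and the gripper is clear. The finger position stayed at 87.1 mm while the force rose to 18 N, so the plate was on the hard stop, about 10 N over the sliding force.

```bash
python3 -c "
from bench import *
print(job_done())"
```

```text
the job is handed in; nothing more can be done
None
```

I handed the job in at about 40 s on the robot clock. The plate lies flat against the stop with its port trailing, pressed home about 10 N above its sliding force. In the last pictures the gate is shut, the gripper is clear, and no gap shows at the stop pin. The hand-in call gave no verdict, and I did not re-measure the beaker or vials.

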